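# Reset the labelling cradle and hold a tall bottle down in its V

### The arm

A 6-joint arm with a two-finger parallel gripper is mounted at the origin on a cart in front of the work surface, level with it; the furniture and walls round the work are solid. World frame = base frame: x ahead of the robot, y to its left, z up, the work surface at z = 0. Lengths are in m, angles in rad, forces in N, time in s.
With the tool pointing down it reaches from about 0.275 to 0.975 m from the base axis. Payload 8.4 kg.
Tool frame: the origin (TCP) lies midway between the tips of the shut fingers; the grasp point (between the pads) lies 19 mm behind it; z points along the fingers, y is the direction in which the jaws open and shut (so a half turn about z gives the same grasp; the last joint's range is limited). The gripper opens to 92 mm and grips with 3 to 60 N. Pads are 20 mm wide; open, the fingers measure 128 mm over their backs; the gripper's body (75 mm by 189 mm) begins 69 mm behind the grasp point.
Start: joints at [1.282, 0.353, 1.633, -0, 1.155, -0.002], TCP at [0.177, 0.599, 0.215] pointing down, gripper open.
Joint ranges: [-2.63, 2.63], [-0.92, 2.1], [0.06, 2.66], [-1.3, 4.44], [0, 2.69], [-3.02, 3.02]. Speed limits (rad/s): [2.22, 2.22, 2.79, 3.14, 3.14, 3.14].

### API

Orientations are given as a unit quaternion [x, y, z, w].
In Python, from plant import read_state, capture, hand_in, boxes_of, trace gives the robot as it stands.
- The arm moves only by the tool step_arm, never from a script. Its argument "motion" is a list of rows, each an object of numbers: "tx", "ty", "tz": the shift along the world's x, y, z in cm; "yaw": the turn about the world's z in rad. In form: [{"tx": .., "ty": .., "tz": .., "yaw": ..}, ...]. A call has 1 to 12 rows; each row is the pose to reach, as a shift and turn from the pose measured when the call began; what a row does not reach only later rows make up. A row lasts 1/8 s, in which the tool goes at most 62.5 mm and 10.7 degrees, less where a joint would pass 70% of its speed; a pose out of reach is approached as far as the arm can. A call with a gripper value outside its range is refused whole. "hand" is the opening, from 0 (shut) to 1 (fully open), set as the call begins (left out, the last holds). The fingers move at their own pace and stop on an object; the grip force is fixed at half the most. Time passes only in rows, so rows that repeat a pose let the fingers close. It gives the time, the measured TCP pose, the force and the opening at its end, in the units of the state.
- read_state(): the state, without advancing time (a new reading comes with each control period).
- capture(name): name is "side" or "top" or "wrist"; returns a dict with "color" (400x640x3 uint8, red, green, blue), "camera_matrix" (3x3 intrinsics, pixels), "k1" (the pictures are not rectified: a ray, as slopes to the right and down, at radius r is drawn at 1 + k1 r^2 times it, then the intrinsics apply), "rvec" (rotation vector, rad) and "tvec" (3), from world to camera coordinates, as OpenCV has them. Camera axes: x right, y down, z forward; pixel columns grow to the right and rows downward; lengths in m; the calibration is good to about 2 mm. A picture is of the moment at which its call begins. There is no depth.
- hand_in(): hands the job in, once; it reports no verdict.
Trained networks look in the newest picture that a camera, given by its name, has taken for a name from the list of things; names that differ only in an ending like _2 or _b are one class to them, and where a whole thing is asked for, a point or a joint stands for the part that bears it (a point fixed in the world has none). Each returns a list of dicts, best first, with "score" (0 to 1); they miss things now and then, are a little off and sometimes report something else, mostly with a low value. They report only what shows in the picture. A call takes as long as a camera call.
- boxes_of(camera, query): "centre" ([x, y, z] in m, in world coordinates, good to about 4 mm: the middle of the surface that is visible of it).
- trace(camera, query): "mask" (400x640 bool, what is visible of it).
The state is a dict: "clock": time; "joints": joint angles; "dq": joint speeds; "joint_efforts": joint torques, N m; "position": TCP position; "ee_rot": TCP orientation; "wrist_force": force on the tool from outside, world axes, zero at the start; "ft_torque": the same for the moment, N m; "width": opening from 0.0 (shut) to 1.0 (fully open).
Only numpy, scipy, OpenCV 4.12 (cv2) and the standard library are available. Lean on these libraries where they do the work, as an engineer would, in place of code of your own. Each camera call takes 0.05 s, during which the arm holds its last target.

### The job

The bottle-labelling cradle is still set for the small bottles: turn its red-handled crank counter-clockwise until the orange-faced stop has wound back as far as it goes. Then take the tall amber bottle from the drip tray, lay it in the two white V-blocks with its base at the plain end cheek and its cap at the stop, and finish while still holding it there, pressed down with about 10 to 20 N (it is glass, so never harder than 80 N) so that it bears on both sides of the V, ready for its label. Leave the labelled small bottles standing where they are.

Things in the scene. Friction and masses are not known exactly. Their poses are not given: they have to be found in the camera images.
- cradle: Labelling cradle, fixed: dark base plate 150 (x) by 270 mm (y), top at z = 12 mm. Origin on the worktop, z up. A bottle lies in it along y, base to +y, cap to -y where the crank is. At +y a plain end cheek, 62 mm wide, top z = 68 mm, inner face at y = 87 mm. At y = -131 mm a grey gearbox, 58 x 50 mm, carries the crank. White V-blocks between.
- v_seat (a point): Point on the axis of a seated bottle, z = 50 mm (cradle frame x 0, y 26 mm), axes as the cradle's. It is the middle of the gap between the two V-blocks: from y = -4 to 56 mm of the cradle all is open down to the base plate, so fingers fit down on both sides of the bottle. The middle of a seated bottle's body is within 8 mm of it along y.
- v_near: The faces of both V-blocks on the -x side of the cradle (towards the robot), one fixed white part, origin as the cradle's. V-blocks: 16 mm long, at cradle y = -20 to -4 and 56 to 72 mm, 72 mm wide, top z = 53 mm; each face slopes 45 degrees, a 44 mm bottle touches it at x = 15.6 mm, z = 34.4 mm.
- v_far: The faces of both V-blocks on the +x side of the cradle, one fixed white part, mirror image of v_near; origin as the cradle's.
- label_roll (a point): Centre of the fixed roll of labels behind the V-blocks, 60 mm above the worktop: 56 mm in diameter, 56 mm wide along the cradle's y, between two aluminium plates; its nearest surface is 60 mm from the bottle's axis, its top at z = 88 mm.
- crank (a joint): Crank angle in rad, counter-clockwise from above, 0 to 12.57 (two turns, hard stop at each end); starts between 0 and 1.2; stays where left, takes about 3 N at the grip. One turn draws the stop back 15 mm (towards the cradle's -y). At angle a the grip is at cradle x = 42 sin(a), y = -131 - 42 cos(a) mm.
- crank_axis (a point): Point on the crank's vertical axis at the height of the middle of the grip, 92 mm above the worktop (cradle frame x 0, y -131 mm). Crank radius 42 mm.
- grip_mid (a point): Middle of the crank's upright red grip, z = 92 mm. Grip 20 mm in diameter, from z = 73 (top of the crank arm) to 110 mm. It spins freely on its pin: held from above it can be led round the circle without turning the hand.
- stop_face (a point): Centre of the orange face of the moving stop, z = 45 mm; the stop is 54 mm wide, top z = 58 mm. It is 144 mm from the end cheek with the crank at 0 and 174 mm with the crank at its end; the tall bottle is 160 mm long.
- tall_bottle: Unlabelled amber glass bottle with black cap lying on the drip tray, 160 mm long, about 0.2 kg: body 44 mm in diameter and 108 mm long, then a shoulder, neck and 27 mm cap. Origin on its axis at mid-body, 54 mm from the base and 106 mm from the cap's end. Its y axis runs along it, from cap to base; it may be rolled about y.
- drip_tray: Stainless drip tray, 142 x 215 mm, fixed, long side along its y; grid top 18 mm, rim 20 mm above the worktop. Origin under its centre. The tall bottle lies on it with its axis 40 mm above the worktop, about along the tray's y, cap to -y.
- small_bottle_1: Finished small amber bottle with a paper label, standing, 44 mm in diameter, 130 mm tall, origin under its centre, z up. To be left alone.
- small_bottle_2: Finished small amber bottle with a paper label, standing, 44 mm in diameter, 130 mm tall, origin under its centre, z up. To be left alone.
- small_bottle_3: Finished small amber bottle with a paper label, standing, 44 mm in diameter, 130 mm tall, origin under its centre, z up. To be left alone.

How it is judged:
On the way, in this order (a step that is already met when the one before it is completed fails the run):
1. the crank is wound counter-clockwise to its end, the stop all the way back (value of joint crank above 12.2 rad), for 0.2 s.
2. the tall bottle is lifted clear of the tray in the gripper (height (world z) of tall_bottle above 0.075 m and contact force between the fingers and tall_bottle above 1 N), for 0.2 s.
At the end, for the whole second after the job is handed in: Stop fully back; the bottle's axis within 3 mm of the V's seat and 0.05 rad of its line, cap at the stop; the gripper holding it still, each side of the V carrying at least 4 N; small bottles moved under 20 mm (value of joint crank above 12 rad and x of tall_bottle in the frame of v_seat between -0.003 and 0.003 m and z of tall_bottle in the frame of v_seat between -0.003 and 0.003 m and y of tall_bottle in the frame of v_seat between -0.01 and 0.01 m and angle between the y axis of tall_bottle and the y axis of cradle, either way round below 0.05 rad and contact force between tall_bottle and v_near above 4 N and contact force between tall_bottle and v_far above 4 N and contact force between the fingers and tall_bottle above 3 N and linear speed of tall_bottle below 0.01 m/s and distance of each of small_bottle_1, small_bottle_2, small_bottle_3 from where it was at the start of the episode below 0.02 m); the arm keeps its last pose, push and grip.
It fails at once if the glass bottle is pressed on the cradle with more than 80 N in all (contact force between tall_bottle and cradle above 80 N).
It fails at once if a finished small bottle is knocked over (angle between small_bottle_1's own z axis and vertical above 0.5 rad).
It fails at once if a finished small bottle is knocked over (angle between small_bottle_2's own z axis and vertical above 0.5 rad).
It fails at once if a finished small bottle is knocked over (angle between small_bottle_3's own z axis and vertical above 0.5 rad).
It also fails if it takes over 64 s, if anything falls off the work surface, if the arm or the gripper's body presses on something with over 40 N, if the wrist force passes 120 N, or if a joint passes its speed limit or range.

## Working session

There is one attempt and no reset: what is moved stays moved. The work goes in short steps, Python scripts to look and compute and a tool call to move; the robot and the scene stay as the last step left them, time stands still between calls to the robot, and variables do not carry over. Pictures are saved under pics/ and viewed, and the job is handed in when it is done.

Besides the shell and the picture viewer there is one more tool, called after ">>>" in YAML: its name, and indented under it one key for each argument. step_arm: Moves the arm, as the interface text tells. Its arguments: {"type":"object","properties":{"motion":{"type":"array","items":{"type":"object","properties":{"tx":{"type":"number"},"ty":{"type":"number"},"tz":{"type":"number"},"yaw":{"type":"number"}}}},"hand":{"type":"number"}},"required":["motion"]}

```bash
mkdir -p pics; ls; python3 - <<'E'
from plant import *
import cv2
s=read_state();print(s)
for c in ["top","side"]:
    r=capture(c);cv2.imwrite(f"pics/{c}0.png",r["color"][:,:,::-1]);print(c,r["camera_matrix"],r["k1"],r["rvec"],r["tvec"])
    for q in ["cradle","grip_mid","stop_face","tall_bottle","drip_tray","small_bottle_1","v_near","v_far","label_roll","crank"]:
        try: print(q,[(round(b["score"],2),[round(float(v),4) for v in b["centre"]]) for b in boxes_of(c,q)])
        except Exception as e: print(q,e)
print(read_state()["clock"])
E
```

```text
pics
{'clock': 0.0, 'joints': array([ 1.28161159e+00,  3.53651220e-01,  1.63413236e+00,  8.56748603e-06,
        1.15518890e+00, -2.36541060e-03]), 'dq': array([-0.00012932, -0.00046269,  0.00045755,  0.00267949,  0.00132803,
       -0.00035046]), 'joint_efforts': array([ 1.95968634e-03, -5.93859172e+01, -3.34222090e+01,  6.99849380e-02,
        2.35397770e-02, -1.61730077e-04]), 'position': array([0.17664985, 0.59900073, 0.21386253]), 'ee_rot': array([ 1.42920280e-01,  9.89733963e-01, -6.82028793e-04, -1.04092972e-04]), 'wrist_force': array([ 0.29466022, -0.88142366, -0.5160224 ]), 'ft_torque': array([-0.01609353, -0.00991137,  0.00683113]), 'width': 1.0022925978662125}
top [[428.60140709   0.         312.49160415]
 [  0.         428.60140709 197.86968459]
 [  0.           0.           1.        ]] -0.03533555507112288 [ 2.2010356  -2.18319166  0.08027585] [-0.09522217  0.55151729  1.01023389]
cradle [(0.7, [0.6128, 0.1376, 0.0091])]
grip_mid []
stop_face [(0.56, [0.5874, 0.0967, 0.0486]), (0.56, [0.6115, 0.0166, 0.0741])]
tall_bottle [(0.81, [0.5031, -0.2478, 0.0616]), (0.55, [0.50
[... 507 characters left out ...]
63 [ 1.99595591 -0.05786101  0.00245864] [-0.55369849  0.07554414  1.05408596]
cradle [(0.95, [0.6085, 0.1035, 0.0286]), (0.65, [0.581, 0.095, 0.0493])]
grip_mid []
stop_face []
tall_bottle [(0.61, [0.5046, -0.2802, 0.0551]), (0.15, [0.6857, -0.3628, 0.0689])]
drip_tray [(0.57, [0.5002, -0.3063, 0.0183])]
small_bottle_1 [(0.92, [0.6912, -0.2799, 0.1043]), (0.88, [0.6938, -0.19, 0.078]), (0.61, [0.6863, -0.3637, 0.0659])]
v_near [(0.56, [0.547, 0.1477, 0.0312])]
v_far [(0.51, [0.5495, 0.1486, 0.0269]), (0.5, [0.5886, 0.2166, 0.0325])]
label_roll [(0.62, [0.6074, 0.0992, 0.0271])]
crank [(0.73, [0.6892, -0.2803, 0.1053]), (0.51, [0.6114, -0.0113, 0.084]), (0.37, [0.6151, -0.0124, 0.0932])]
1.1
```

View pics/top0.png

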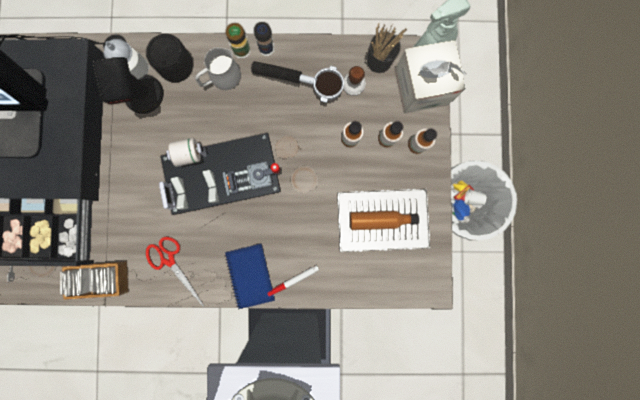

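View pics/side0.png

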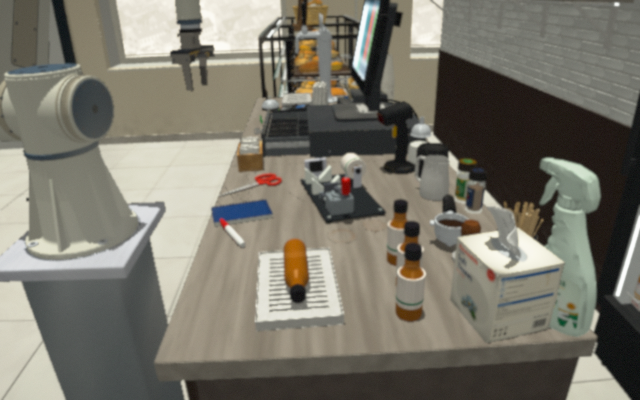

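```bash
python3 - <<'E'
import cv2
a=cv2.imread("pics/top0.png")
cv2.imwrite("pics/z1.png",cv2.resize(a[125:220,150:290],None,fx=5.6,fy=5.6,interpolation=cv2.INTER_CUBIC))
cv2.imwrite("pics/z2.png",cv2.resize(a[180:260,330:440],None,fx=7,fy=7,interpolation=cv2.INTER_CUBIC))
E
```

```text
(no output)
```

View pics/z1.png

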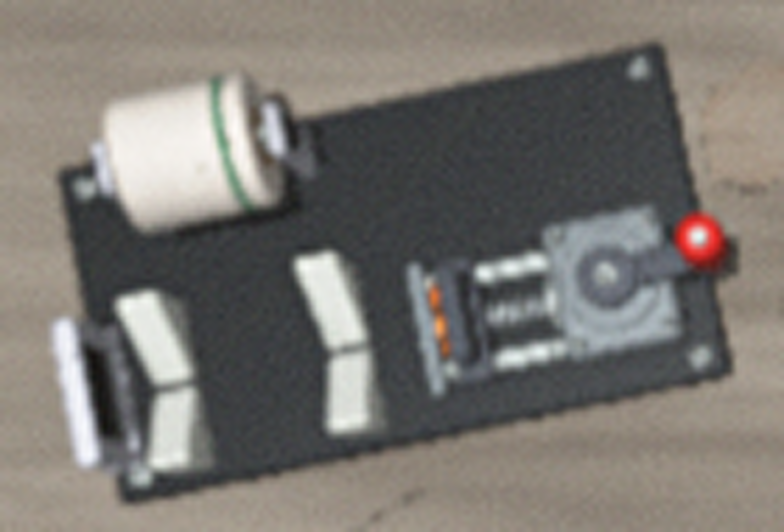

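View pics/z2.png

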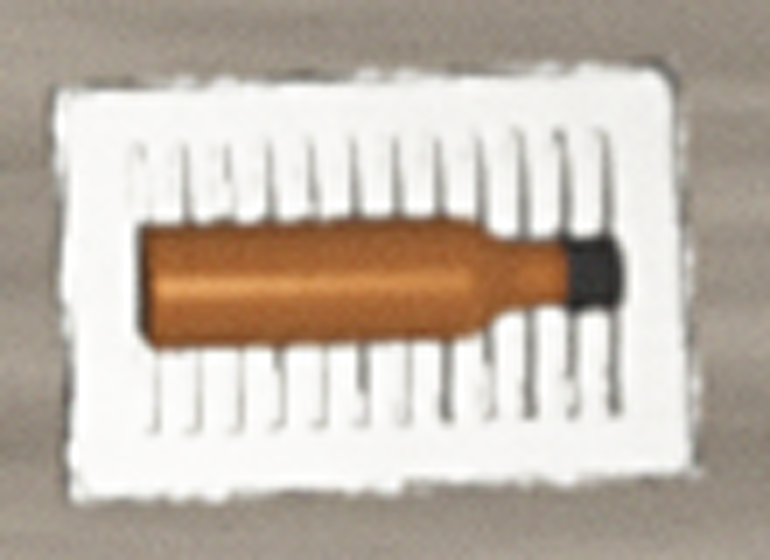

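```bash
cat > h.py <<'E'
import numpy as np, cv2
K=np.array([[428.60140709,0,312.49160415],[0,428.60140709,197.86968459],[0,0,1]]);k1=-0.03533555507112288
rv=np.array([2.2010356,-2.18319166,0.08027585]);tv=np.array([-0.09522217,0.55151729,1.01023389])
D=np.array([k1,0,0,0,0.])
R=cv2.Rodrigues(rv)[0];C=-R.T@tv
def proj(P): return cv2.projectPoints(np.asarray(P,float).reshape(-1,3),rv,tv,K,D)[0][:,0]
def back(uv,z):
    n=cv2.undistortPoints(np.array(uv,float).reshape(-1,1,2),K,D)[:,0]
    d=(R.T@np.c_[n,np.ones(len(n))].T).T
    return C+d*((z-C[2])/d[:,2])[:,None]
E
python3 - <<'E'
from h import *
from scipy.optimize import least_squares
print(C)
z1=lambda p:(np.array(p,float)+.5)/5.6-.5+[150,125]
z2=lambda p:(np.array(p,float)+.5)/7-.5+[330,180]
pl=back(z1([(62,170),(660,45),(730,372),(122,500)]),.012);print(pl, [np.linalg.norm(pl[i]-pl[i-1]) for i in range(4)],pl.mean(0))
pts=[((36,-4,53),(295,258)),((36,-20,53),(335,250)),((36,56,53),(117,300)),((36,72,53),(117,300))][:3]
pts=[((36,-4,53),(295,258)),((36,-20,53),(335,250)),((-36,-4,53),(327,430)),((-36,-20,53),(372,428)),
((36,72,53),(117,300)),((36,56,53),(158,290)),((-36,72,53),(152,470)),((0,-4,18.9),(330,353)),((0,72,18.9),(150,387)),((0,56,18.9),(193,380)),((0,-131,78),(603,272))]
P=np.array([p for p,_ in pts],float)/1000;U=z1([u for _,u in pts])
def W(q):
    c,s=np.cos(q[2]),np.sin(q[2]); return P@np.array([[c,-s,0],[s,c,0],[0,0,1]]).T+[q[0],q[1],0]
r=least_squares(lambda q:(proj(W(q))-U).ravel(),[.57,.15,-.2],loss='soft_l1')
print(r.x);print((proj(W(r.x))-U).round(1))
q=r.x;c,s=np.cos(q[2]),np.sin(q[2]);Rz=np.array([[c,-s],[s,c]])
print("plate in cradle",(pl[:,:2]-q[:2])@Rz)
g=back(z1([(697,238)]),.110);print("grip",g,(g[:,:2]-q[:2])@Rz)
ax=q[:2]+Rz@[0,-.131];print("axis",ax)
print("seat",q[:2]+Rz@[0,.026])
# bottle
b=[(147,230),(147,345),(480,225),(482,335)]
e=back(z2([(147,290),(620,272)]),.04);print(e,np.linalg.norm(e[0]-e[1]))
E
```

```text
[ 0.48523999 -0.08275001  1.04475149]
[[ 0.65433065  0.27980075  0.012     ]
 [ 0.71128649  0.02037968  0.012     ]
 [ 0.56861935 -0.01200974  0.012     ]
 [ 0.51114576  0.24925408  0.012     ]] [np.float64(0.14640700582938593), np.float64(0.26559980887477735), np.float64(0.1462975971854573), np.float64(0.26751074356433396)] [0.61134556 0.13435619 0.012     ]
[0.57437932 0.16261304 0.22047769]
[[ 0.1  0.4]
 [-0.3  0.4]
 [ 0.4 -0.1]
 [-0.9 -1.2]
 [-0.  -0.2]
 [-0.7  0.1]
 [-0.4 -0.4]
 [ 0.2 -0.2]
 [ 1.4  0.4]
 [ 0.3  0.2]
 [ 0.3  0.2]]
plate in cradle [[ 0.10364441  0.09686593]
 [ 0.10248723 -0.16873136]
 [-0.0438098  -0.16913602]
 [-0.04275484  0.09837264]]
grip [[ 0.61329427 -0.00510057  0.11      ]] [[ 0.00129468 -0.17216432]]
axis [0.60302846 0.03478415]
seat [0.56869323 0.18798366]
[[ 0.49728797 -0.18023644  0.04      ]
 [ 0.5044947  -0.33943871  0.04      ]] 0.1593653070069182
```

>>> step_arm:
  motion:
    - {"tx": 2, "ty": -6, "yaw": -0.1}
    - {"tx": 4, "ty": -12, "yaw": -0.2}
    - {"tx": 6, "ty": -18, "yaw": -0.3}
    - {"tx": 8, "ty": -24, "yaw": -0.4}
    - {"tx": 11, "ty": -29, "yaw": -0.5}
    - {"tx": 15, "ty": -33, "yaw": -0.6}
    - {"tx": 19, "ty": -38, "yaw": -0.7}
    - {"tx": 23, "ty": -43, "yaw": -0.8}
    - {"tx": 27, "ty": -48, "tz": -1, "yaw": -0.9}
    - {"tx": 32, "ty": -52, "tz": -3, "yaw": -1.0}
    - {"tx": 37, "ty": -56, "tz": -5, "yaw": -1.065}
    - {"tx": 43.6, "ty": -60.5, "tz": -6, "yaw": -1.065}
  hand: 1

```text
validation failed for argument at $.mo...
```

>>> step_arm:
  motion:
    - {"tx": 2, "ty": -6, "tz": 0, "yaw": -0.1}
    - {"tx": 4, "ty": -12, "tz": 0, "yaw": -0.2}
    - {"tx": 6, "ty": -18, "tz": 0, "yaw": -0.3}
    - {"tx": 8, "ty": -24, "tz": 0, "yaw": -0.4}
    - {"tx": 11, "ty": -29, "tz": 0, "yaw": -0.5}
    - {"tx": 15, "ty": -33, "tz": 0, "yaw": -0.6}
    - {"tx": 19, "ty": -38, "tz": 0, "yaw": -0.7}
    - {"tx": 23, "ty": -43, "tz": 0, "yaw": -0.8}
    - {"tx": 27, "ty": -48, "tz": -1, "yaw": -0.9}
    - {"tx": 32, "ty": -52, "tz": -3, "yaw": -1.0}
    - {"tx": 37, "ty": -56, "tz": -5, "yaw": -1.065}
    - {"tx": 43.6, "ty": -60.5, "tz": -6, "yaw": -1.065}
  hand: 1

```text
clock: 2.6
position: [0.5877, 0.011, 0.1585]
ee_rot: [0.626, 0.78, -0.0, -0.0]
wrist_force: [1.0, 0.9, -1.0]
width: 1.0
```

>>> step_arm:
  motion:
    - {"tx": 2.57, "ty": -1.69, "tz": -0.5, "yaw": 0}
    - {"tx": 2.57, "ty": -1.69, "tz": -0.5, "yaw": 0}
    - {"tx": 2.57, "ty": -1.69, "tz": -0.5, "yaw": 0}

```text
clock: 2.98
position: [0.6125, -0.0056, 0.1533]
ee_rot: [0.626, 0.78, -0.0, -0.001]
wrist_force: [0.1, -0.9, 0.2]
width: 0.999
```

```bash
python3 - <<'E'
from plant import *
import cv2
r=capture("wrist");cv2.imwrite("pics/w1.png",r["color"][:,:,::-1])
s=read_state();print(s["position"],s["clock"])
for q in ["crank_axis","grip_mid"]:
    print(q,[(round(b["score"],2),[round(float(v),4) for v in b["centre"]]) for b in boxes_of("wrist",q)])
import pickle;pickle.dump(r,open("w1.pkl","wb"))
P=np=None
import numpy as np
g=np.array([.6134,-.0059,.11])
for P in [[.6134,-.0059,.11],[.603,.0348,.078],list(s["position"])]:
    print(cv2.projectPoints(np.array([P]),r["rvec"],r["tvec"],r["camera_matrix"],np.array([r["k1"],0,0,0,0.]))[0].ravel())
E
```

```text
[ 0.61244341 -0.0052795   0.15358826] 3.025
crank_axis [(0.96, [0.6218, 0.0846, 0.0049])]
grip_mid [(0.76, [0.6141, -0.0025, 0.1068])]
[322.54649569 231.29194825]
[320.69169524 157.46075348]
[320.88948001 258.16180021]
```

View pics/w1.png

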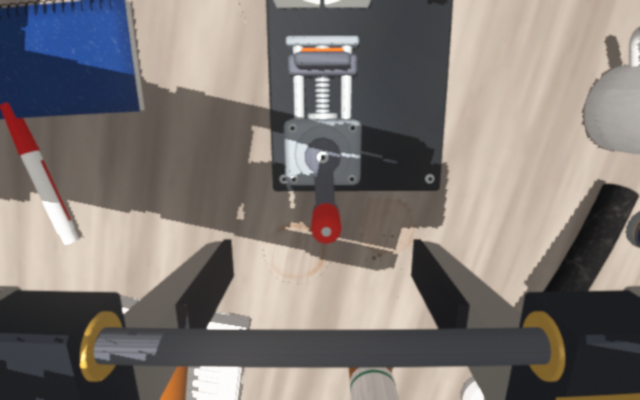

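>>> step_arm:
  motion:
    - {"tx": 0.2, "ty": -0.06, "tz": -4, "yaw": 0}
    - {"tx": 0.2, "ty": -0.06, "tz": -7.3, "yaw": 0}
    - {"tx": 0.2, "ty": -0.06, "tz": -7.3, "yaw": 0}

```text
clock: 3.5
position: [0.6124, -0.0051, 0.0793]
ee_rot: [0.625, 0.78, -0.001, -0.002]
wrist_force: [0.9, 0.1, -0.1]
width: 1.001
```

>>> step_arm:
  motion:
    - {"tx": 0, "ty": 0, "tz": 0, "yaw": 0}
    - {"tx": 0, "ty": 0, "tz": 0, "yaw": 0}
    - {"tx": 0, "ty": 0, "tz": 0, "yaw": 0}
    - {"tx": 0, "ty": 0, "tz": 0, "yaw": 0}
  hand: 0

```text
clock: 4.0
position: [0.6127, -0.0051, 0.0799]
ee_rot: [0.626, 0.78, -0.001, -0.002]
wrist_force: [-0.1, -0.6, -0.4]
width: 0.587
```

>>> step_arm:
  motion:
    - {"tx": 0, "ty": 0, "tz": 0, "yaw": 0}
    - {"tx": 0, "ty": 0, "tz": 0, "yaw": 0}
    - {"tx": 0, "ty": 0, "tz": 0, "yaw": 0}
    - {"tx": 0, "ty": 0, "tz": 0, "yaw": 0}
    - {"tx": 0, "ty": 0, "tz": 0, "yaw": 0}

```text
clock: 4.62
position: [0.6131, -0.0051, 0.0799]
ee_rot: [0.626, 0.78, -0.001, -0.001]
wrist_force: [2.8, 0.7, -0.9]
width: 0.21
```

```bash
python3 - <<'E'
from plant import *
import numpy as np
s=read_state();p=s["position"];print(p,s["width"],s["wrist_force"])
ax=np.array([.60303,.03478]);d=p[:2]-ax
y=.2205;a0=np.arctan2(d[1],d[0])+np.pi/2-y
print(a0,np.hypot(*d))
for k in range(1,13):
    a=a0+k*np.pi/12
    t=a-np.pi/2+y
    print(k,((ax+.042*np.array([np.cos(t),np.sin(t)])-p[:2])*100).round(2))
E
```

```text
[ 0.61311671 -0.00510158  0.0799326 ] 0.21008330641606351 [ 2.8022879   0.65059127 -0.93228917]
0.027221808685165355 0.041137354624769584
1 [1.04 0.32]
2 [1.92 0.98]
3 [2.6  1.84]
4 [3.03 2.84]
5 [3.19 3.93]
6 [3.06 5.02]
7 [2.66 6.04]
8 [2.   6.92]
9 [1.14 7.6 ]
10 [0.14 8.03]
11 [-0.95  8.19]
12 [-2.04  8.06]
```

>>> step_arm:
  motion:
    - {"tx": 1.04, "ty": 0.32, "tz": 0, "yaw": 0}
    - {"tx": 1.92, "ty": 0.98, "tz": 0, "yaw": 0}
    - {"tx": 2.6, "ty": 1.84, "tz": 0, "yaw": 0}
    - {"tx": 3.03, "ty": 2.84, "tz": 0, "yaw": 0}
    - {"tx": 3.19, "ty": 3.93, "tz": 0, "yaw": 0}
    - {"tx": 3.06, "ty": 5.02, "tz": 0, "yaw": 0}
    - {"tx": 2.66, "ty": 6.04, "tz": 0, "yaw": 0}
    - {"tx": 2.0, "ty": 6.92, "tz": 0, "yaw": 0}
    - {"tx": 1.14, "ty": 7.6, "tz": 0, "yaw": 0}
    - {"tx": 0.14, "ty": 8.03, "tz": 0, "yaw": 0}
    - {"tx": -0.95, "ty": 8.19, "tz": 0, "yaw": 0}
    - {"tx": -2.04, "ty": 8.06, "tz": 0, "yaw": 0}

```text
clock: 6.12
position: [0.5918, 0.0762, 0.0799]
ee_rot: [0.625, 0.78, -0.001, -0.002]
wrist_force: [3.8, 0.6, -3.4]
width: 0.211
```

```bash
cat > cr.py <<'E'
from plant import *
import numpy as np,sys
s=read_state();p=s["position"];print(p,s["width"],s["wrist_force"])
ax=np.array([.60303,.03478]);d=p[:2]-ax
y=.2205;a0=np.arctan2(d[1],d[0])+np.pi/2-y
print(a0,np.hypot(*d))
a1=float(sys.argv[1]) # nominal start
for k in range(1,13):
    a=a1+k*np.pi/12
    t=a-np.pi/2+y
    print(k,((ax+.042*np.array([np.cos(t),np.sin(t)])-p[:2])*100).round(2))
E
python3 cr.py 3.1688
```

```text
[0.5918351  0.07616962 0.0799427 ] 0.21114752890768917 [ 3.81438945  0.58845406 -3.41210995]
3.185248033260177 0.04287687464097618
1 [-0.93 -0.47]
2 [-1.81 -1.13]
3 [-2.49 -1.99]
4 [-2.92 -2.99]
5 [-3.08 -4.08]
6 [-2.95 -5.17]
7 [-2.55 -6.19]
8 [-1.89 -7.07]
9 [-1.03 -7.75]
10 [-0.02 -8.18]
11 [ 1.06 -8.34]
12 [ 2.15 -8.21]
```

>>> step_arm:
  motion:
    - {"tx": -0.93, "ty": -0.47, "tz": 0, "yaw": 0}
    - {"tx": -1.81, "ty": -1.13, "tz": 0, "yaw": 0}
    - {"tx": -2.49, "ty": -1.99, "tz": 0, "yaw": 0}
    - {"tx": -2.92, "ty": -2.99, "tz": 0, "yaw": 0}
    - {"tx": -3.08, "ty": -4.08, "tz": 0, "yaw": 0}
    - {"tx": -2.95, "ty": -5.17, "tz": 0, "yaw": 0}
    - {"tx": -2.55, "ty": -6.19, "tz": 0, "yaw": 0}
    - {"tx": -1.89, "ty": -7.07, "tz": 0, "yaw": 0}
    - {"tx": -1.03, "ty": -7.75, "tz": 0, "yaw": 0}
    - {"tx": -0.02, "ty": -8.18, "tz": 0, "yaw": 0}
    - {"tx": 1.06, "ty": -8.34, "tz": 0, "yaw": 0}
    - {"tx": 2.15, "ty": -8.21, "tz": 0, "yaw": 0}

```text
clock: 7.62
position: [0.6117, -0.0058, 0.0798]
ee_rot: [0.626, 0.78, -0.001, -0.004]
wrist_force: [-4.5, 8.2, 3.6]
width: 0.213
```

```bash
python3 cr.py 0.0272
```

```text
[ 0.61174677 -0.00575399  0.07979557] 0.21291469743997904 [-4.53411782  8.19951324  3.56707001]
-0.00867743937713214 0.04146065901464207
1 [1.18 0.39]
2 [2.06 1.04]
3 [2.74 1.9 ]
4 [3.17 2.91]
5 [3.33 3.99]
6 [3.2  5.08]
7 [2.79 6.1 ]
8 [2.14 6.98]
9 [1.28 7.66]
10 [0.27 8.09]
11 [-0.81  8.25]
12 [-1.9   8.13]
```

>>> step_arm:
  motion:
    - {"tx": 1.15, "ty": 0.45, "tz": 0, "yaw": 0}
    - {"tx": 2.02, "ty": 1.11, "tz": 0, "yaw": 0}
    - {"tx": 2.7, "ty": 1.97, "tz": 0, "yaw": 0}
    - {"tx": 3.12, "ty": 2.98, "tz": 0, "yaw": 0}
    - {"tx": 3.28, "ty": 4.06, "tz": 0, "yaw": 0}
    - {"tx": 3.15, "ty": 5.15, "tz": 0, "yaw": 0}
    - {"tx": 2.74, "ty": 6.17, "tz": 0, "yaw": 0}
    - {"tx": 2.09, "ty": 7.05, "tz": 0, "yaw": 0}
    - {"tx": 1.23, "ty": 7.73, "tz": 0, "yaw": 0}
    - {"tx": 0.22, "ty": 8.16, "tz": 0, "yaw": 0}
    - {"tx": -0.86, "ty": 8.32, "tz": 0, "yaw": 0}
    - {"tx": -1.95, "ty": 8.2, "tz": 0, "yaw": 0}

```text
clock: 9.12
position: [0.5914, 0.0762, 0.0799]
ee_rot: [0.626, 0.78, -0.001, -0.004]
wrist_force: [4.6, -3.3, -0.7]
width: 0.213
```

```bash
python3 cr.py 3.1688
```

```text
[0.59135897 0.07621481 0.07989056] 0.21261468516085755 [ 4.59437426 -3.2834135  -0.74739742]
3.1956512513672064 0.043047137976577665
1 [-0.88 -0.48]
2 [-1.76 -1.13]
3 [-2.44 -1.99]
4 [-2.87 -3.  ]
5 [-3.03 -4.08]
6 [-2.9  -5.17]
7 [-2.5  -6.19]
8 [-1.84 -7.07]
9 [-0.98 -7.75]
10 [ 0.02 -8.18]
11 [ 1.11 -8.34]
12 [ 2.2  -8.22]
```

>>> step_arm:
  motion:
    - {"tx": -0.93, "ty": -0.45, "tz": 0, "yaw": 0}
    - {"tx": -1.81, "ty": -1.08, "tz": 0, "yaw": 0}
    - {"tx": -2.48, "ty": -1.93, "tz": 0, "yaw": 0}
    - {"tx": -2.91, "ty": -2.93, "tz": 0, "yaw": 0}
    - {"tx": -3.07, "ty": -4.02, "tz": 0, "yaw": 0}
    - {"tx": -2.94, "ty": -5.1, "tz": 0, "yaw": 0}
    - {"tx": -2.54, "ty": -6.12, "tz": 0, "yaw": 0}
    - {"tx": -1.88, "ty": -7.0, "tz": 0, "yaw": 0}
    - {"tx": -1.02, "ty": -7.68, "tz": 0, "yaw": 0}
    - {"tx": 0, "ty": -8.11, "tz": 0, "yaw": 0}
    - {"tx": 1.07, "ty": -8.27, "tz": 0, "yaw": 0}
    - {"tx": 2.15, "ty": -8.15, "tz": 0, "yaw": 0}

```text
clock: 10.62
position: [0.6109, -0.0057, 0.0798]
ee_rot: [0.626, 0.78, -0.003, -0.005]
wrist_force: [-4.0, 1.5, 6.4]
width: 0.212
```

```bash
python3 cr.py 0.0272 | head -2
```

```text
[ 0.61091029 -0.0057061   0.07977578] 0.21168612258239589 [-3.99576807  1.53436764  6.41376498]
-0.028261668858363093 0.041245892732689804
```

>>> step_arm:
  motion:
    - {"tx": 0.25, "ty": 0.06, "tz": 0, "yaw": 0}
    - {"tx": 0.4, "ty": 0.1, "tz": 0, "yaw": 0}
    - {"tx": 0.4, "ty": 0.1, "tz": 0, "yaw": 0}

```text
clock: 11.0
position: [0.6127, -0.0052, 0.0798]
ee_rot: [0.626, 0.78, -0.004, -0.007]
wrist_force: [-4.8, 0.9, 7.4]
width: 0.21
```

>>> step_arm:
  motion:
    - {"tx": 0, "ty": 0, "tz": 0, "yaw": 0}
    - {"tx": 0, "ty": 0, "tz": 0, "yaw": 0}
    - {"tx": 0, "ty": 0, "tz": 0, "yaw": 0}
    - {"tx": 0, "ty": 0, "tz": 4, "yaw": 0}
    - {"tx": 0, "ty": 0, "tz": 8, "yaw": 0}
    - {"tx": 0, "ty": -2, "tz": 12, "yaw": 0}
    - {"tx": -3, "ty": -8, "tz": 12, "yaw": -0.08}
    - {"tx": -6, "ty": -13, "tz": 10, "yaw": -0.17}
    - {"tx": -9, "ty": -18, "tz": 8, "yaw": -0.17}
  hand: 1

```text
clock: 12.12
position: [0.5233, -0.1845, 0.1606]
ee_rot: [0.69, 0.724, -0.003, -0.006]
wrist_force: [0.2, 0.4, 0.2]
width: 0.998
```

```bash
python3 - <<'E'
from plant import *
import cv2
s=read_state();print(s["position"],s["wrist_force"],s["ee_rot"],s["clock"])
r=capture("top");cv2.imwrite("pics/top1.png",r["color"][:,:,::-1])
a=r["color"][:,:,::-1]
cv2.imwrite("pics/z3.png",cv2.resize(a[125:220,150:290],None,fx=5.6,fy=5.6,interpolation=cv2.INTER_CUBIC))
r=capture("wrist");cv2.imwrite("pics/w2.png",r["color"][:,:,::-1])
import pickle;pickle.dump(r,open("w2.pkl","wb"))
E
```

```text
[ 0.52325003 -0.18453901  0.16060315] [0.18642588 0.43590857 0.24070398] [ 0.69027719  0.72351004 -0.0030048  -0.00645025] 12.125
```

View pics/z3.png

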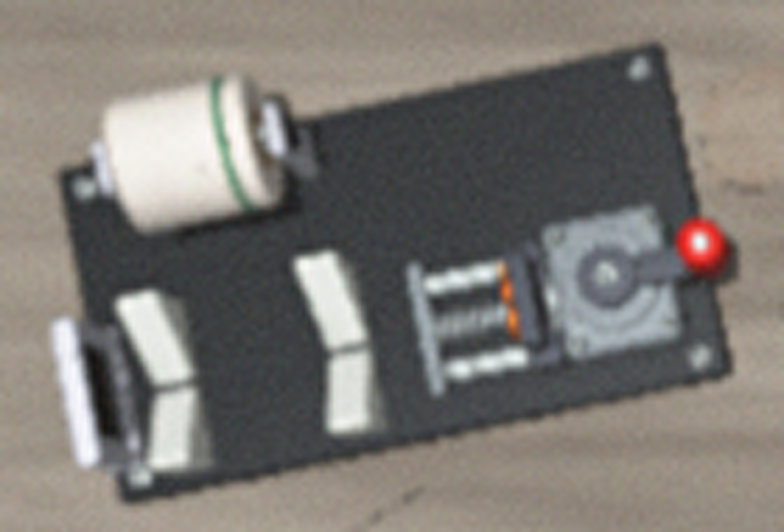

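View pics/w2.png

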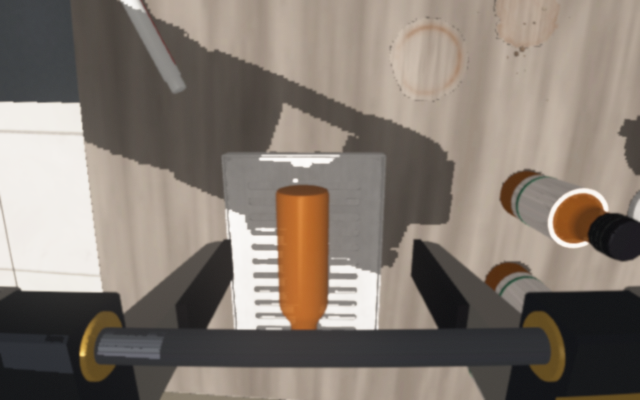

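```bash
python3 - <<'E'
from plant import *
import cv2,pickle,numpy as np
r=pickle.load(open("w2.pkl","rb"))
t=trace("wrist","tall_bottle");print([x["score"] for x in t]);m=t[0]["mask"]
K=r["camera_matrix"];D=np.array([r["k1"],0,0,0,0.]);R=cv2.Rodrigues(np.array(r["rvec"]))[0];C=-R.T@np.array(r["tvec"])
def back(uv,z):
    n=cv2.undistortPoints(np.array(uv,float).reshape(-1,1,2),K,D)[:,0]
    d=(R.T@np.c_[n,np.ones(len(n))].T).T
    return C+d*((z-C[2])/d[:,2])[:,None]
print(C)
for v in range(180,330,12):
    c=np.where(m[v])[0]
    if len(c): 
        l,rr=back([(c.min()-.5,v),(c.max()+.5,v)],.045); print(v,c.min(),c.max(),((l+rr)/2).round(4),np.linalg.norm(l-rr).round(4))
ys=np.where(m.any(1))[0];print(ys.min(),ys.max())
print(read_state()["clock"], back([(302,186)],.06),back([(302,188)],.04))
E
```

```text
[0.58]
[ 0.51841505 -0.11500749  0.32750004]
192 276 327 [ 0.4992 -0.1805  0.045 ] 0.042
204 276 328 [ 0.5    -0.1905  0.045 ] 0.0432
216 276 328 [ 0.5003 -0.2007  0.045 ] 0.0436
228 277 327 [ 0.5006 -0.2111  0.045 ] 0.0424
240 278 328 [ 0.5018 -0.2216  0.045 ] 0.0428
252 277 328 [ 0.5018 -0.2324  0.045 ] 0.044
264 278 328 [ 0.5026 -0.2434  0.045 ] 0.0436
276 279 328 [ 0.5034 -0.2546  0.045 ] 0.0432
288 278 328 [ 0.5033 -0.2661  0.045 ] 0.0445
300 279 328 [ 0.5042 -0.2778  0.045 ] 0.0441
312 282 324 [ 0.5041 -0.2898  0.045 ] 0.0383
324 291 317 [ 0.5055 -0.302   0.045 ] 0.0243
184 328
12.275 [[ 0.50049511 -0.17235251  0.06      ]] [[ 0.49921238 -0.17831058  0.04      ]]
```

>>> step_arm:
  motion:
    - {"tx": -1.1, "ty": -2.5, "tz": -3, "yaw": 0}
    - {"tx": -2.2, "ty": -4.9, "tz": -6, "yaw": 0}
    - {"tx": -2.2, "ty": -4.9, "tz": -10, "yaw": 0}
    - {"tx": -2.2, "ty": -4.9, "tz": -13, "yaw": 0}
    - {"tx": -2.2, "ty": -4.9, "tz": -13.4, "yaw": 0}
    - {"tx": -2.2, "ty": -4.9, "tz": -13.4, "yaw": 0}

```text
clock: 13.02
position: [0.5008, -0.2336, 0.0263]
ee_rot: [0.691, 0.723, -0.004, -0.008]
wrist_force: [-0.1, 0.5, 0.6]
width: 1.0
```

>>> step_arm:
  motion:
    - {"tx": 0, "ty": 0, "tz": 0, "yaw": 0}
    - {"tx": 0, "ty": 0, "tz": 0, "yaw": 0}
    - {"tx": 0, "ty": 0, "tz": 0, "yaw": 0}
    - {"tx": 0, "ty": 0, "tz": 0, "yaw": 0}
    - {"tx": 0, "ty": 0, "tz": 0, "yaw": 0}
    - {"tx": 0, "ty": 0, "tz": 0, "yaw": 0}
    - {"tx": 0, "ty": 0, "tz": 0, "yaw": 0}
  hand: 0

```text
clock: 13.9
position: [0.5008, -0.2336, 0.0263]
ee_rot: [0.691, 0.723, -0.004, -0.008]
wrist_force: [-0.9, -0.2, 1.7]
width: 0.467
```

>>> step_arm:
  motion:
    - {"tx": 0, "ty": 0, "tz": 1, "yaw": 0}
    - {"tx": 0, "ty": 0, "tz": 3.5, "yaw": 0}
    - {"tx": 0, "ty": 0, "tz": 6.5, "yaw": 0}
    - {"tx": 0, "ty": 0, "tz": 10, "yaw": 0}
    - {"tx": 0, "ty": 0, "tz": 13, "yaw": 0}
    - {"tx": 0, "ty": 0, "tz": 13, "yaw": 0}
    - {"tx": 0, "ty": 0, "tz": 13, "yaw": 0}

```text
clock: 14.78
position: [0.5001, -0.2333, 0.1555]
ee_rot: [0.691, 0.723, -0.004, -0.008]
wrist_force: [1.2, 0.9, -3.0]
width: 0.469
```

```bash
python3 - <<'E'
from plant import *
import cv2
s=read_state();print(s["position"],s["wrist_force"],s["ft_torque"],s["ee_rot"],s["clock"],s["width"])
a=capture("side")["color"][:,:,::-1]
cv2.imwrite("pics/s2.png",a)
E
```

```text
[ 0.50014525 -0.23326912  0.15550229] [ 1.19201791  0.94291031 -3.02659075] [ 0.01383267  0.01445997 -0.00043879] [ 0.69108085  0.72271908 -0.00383853 -0.0083464 ] 14.775 0.4690963658586391
```

View pics/s2.png

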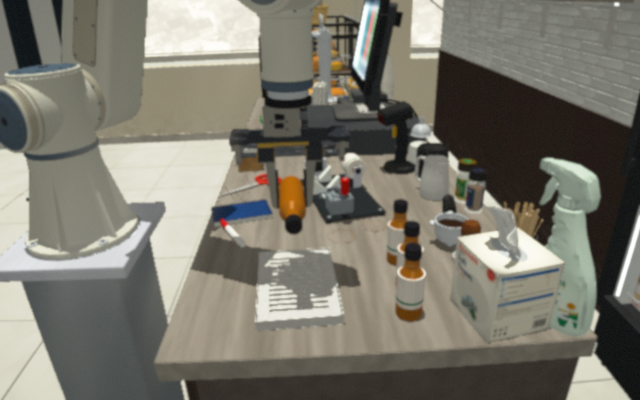

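>>> step_arm:
  motion:
    - {"tx": 0.5, "ty": 3, "tz": 0, "yaw": 0.0}
    - {"tx": 1.5, "ty": 8, "tz": 0, "yaw": 0.03}
    - {"tx": 2.4, "ty": 14, "tz": 0, "yaw": 0.06}
    - {"tx": 3.3, "ty": 20, "tz": 0, "yaw": 0.09}
    - {"tx": 4.2, "ty": 26, "tz": 0, "yaw": 0.12}
    - {"tx": 5.1, "ty": 32, "tz": 0, "yaw": 0.15}
    - {"tx": 6, "ty": 37, "tz": 0, "yaw": 0.176}
    - {"tx": 6.6, "ty": 40.5, "tz": 0, "yaw": 0.176}
    - {"tx": 6.8, "ty": 42.2, "tz": 0, "yaw": 0.176}
    - {"tx": 6.8, "ty": 42.2, "tz": -2, "yaw": 0.176}
    - {"tx": 6.8, "ty": 42.2, "tz": -2, "yaw": 0.176}

```text
clock: 16.2
position: [0.5661, 0.1878, 0.1329]
ee_rot: [0.625, 0.781, -0.007, -0.01]
wrist_force: [-0.2, -0.2, -2.4]
width: 0.474
```

```bash
python3 - <<'E'
from plant import *
import cv2,pickle,numpy as np
s=read_state();print(s["position"],s["wrist_force"],s["ft_torque"],s["ee_rot"],s["clock"],s["width"])
r=capture("wrist");a=r["color"][:,:,::-1].copy()
cv2.imwrite("pics/w3.png",a)
pickle.dump(r,open("w3.pkl","wb"))
y=.2205;c,sn=np.cos(y),np.sin(y)
seat=np.array([.5682,.1887]);o=seat-np.array([-sn,c])*.026
for p in [(-36,-4,53),(36,-4,53),(-36,56,53),(36,56,53),(36,72,53),(-36,72,53),(-31,87,68),(31,87,68),(0,-131,80)]:
    p=np.array(p)/1000;w=[o[0]+c*p[0]-sn*p[1],o[1]+sn*p[0]+c*p[1],p[2]]
    u=cv2.projectPoints(np.array([w]),r["rvec"],r["tvec"],r["camera_matrix"],np.array([r["k1"],0,0,0,0.]))[0].ravel()
    print(p,u.round(1)); cv2.circle(a,tuple(int(v) for v in u.round()),2,(255,0,255),-1)
cv2.imwrite("pics/w3o.png",a)
E
```

```text
[0.56612801 0.18782706 0.13288856] [-0.15960878 -0.21045755 -2.38206986] [-0.09317299  0.0418937  -0.00095252] [ 0.62495308  0.78057391 -0.0067543  -0.00961258] 16.2 0.47387685432546206
[-0.036 -0.004  0.053] [278.5 252.1]
[ 0.036 -0.004  0.053] [375.  253.1]
[-0.036  0.056  0.053] [276.  172.7]
[0.036 0.056 0.053] [378.4 173.3]
[0.036 0.072 0.053] [379.3 150.4]
[-0.036  0.072  0.053] [275.3 149.9]
[-0.031  0.087  0.068] [278.9 129.1]
[0.031 0.087 0.068] [375.5 129.4]
[ 0.    -0.131  0.08 ] [325.3 417.4]
```

View pics/w3o.png

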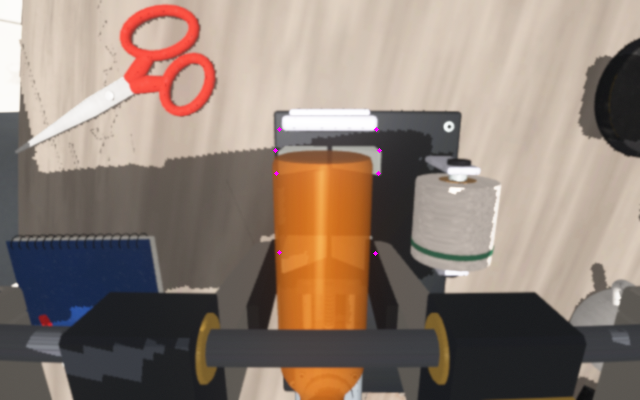

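```bash
python3 - <<'E'
import cv2,pickle,numpy as np
from scipy.spatial.transform import Rotation as Q
r=pickle.load(open("w3.pkl","rb"))
K=r["camera_matrix"];D=np.array([r["k1"],0,0,0,0.]);R=cv2.Rodrigues(np.array(r["rvec"]))[0];C=-R.T@np.array(r["tvec"])
def back(uv,z):
    n=cv2.undistortPoints(np.array(uv,float).reshape(-1,1,2),K,D)[:,0]
    d=(R.T@np.c_[n,np.ones(len(n))].T).T
    return C+d*((z-C[2])/d[:,2])[:,None]
y=.2205;c,s=np.cos(y),np.sin(y);Rz=np.array([[c,-s],[s,c]])
tcp=np.array([.56613,.18783])
for z in (.147,.160,.166): print(z,[(p[:2]-tcp)@Rz for p in back([(276,156),(323,152),(371,156),(278,300),(366,300)],z)])
for q in ([.69108,.72272,-.00384,-.00835],[.62495,.78057,-.00675,-.00961],[.143,.9897,-.0007,-.0001]):
    M=Q.from_quat(q).as_matrix(); print(M.round(4))
E
```

```text
0.147 [array([-0.01922036,  0.05384738]), array([0.00122744, 0.05565286]), array([0.02199369, 0.05403946]), array([-0.02048737, -0.01600883]), array([ 0.02219056, -0.01536923])]
0.16 [array([-0.01725198,  0.05545986]), array([0.00149075, 0.05711479]), array([0.02052536, 0.05563592]), array([-0.01841333, -0.00857124]), array([ 0.02070581, -0.00798497])]
0.166 [array([-0.01634349,  0.05620408]), array([0.00161227, 0.05778953]), array([0.01984767, 0.05637275]), array([-0.01745608, -0.00513851]), array([ 0.02002055, -0.00457686])]
[[-0.0447  0.9989 -0.0174]
 [ 0.999   0.0448  0.006 ]
 [ 0.0068 -0.0171 -0.9998]]
[[-0.2187  0.9755 -0.0234]
 [ 0.9758  0.2188  0.0015]
 [ 0.0066 -0.0225 -0.9997]]
[[-9.591e-01  2.831e-01 -4.000e-04]
 [ 2.831e-01  9.591e-01 -1.400e-03]
 [-0.000e+00 -1.400e-03 -1.000e+00]]
```

>>> step_arm:
  motion:
    - {"tx": 0.2, "ty": 0, "tz": -2, "yaw": 0}
    - {"tx": 0.2, "ty": 0, "tz": -4, "yaw": 0}
    - {"tx": 0.2, "ty": 0, "tz": -6, "yaw": 0}
    - {"tx": 0.2, "ty": 0, "tz": -7.5, "yaw": 0}
    - {"tx": 0.2, "ty": 0, "tz": -8.3, "yaw": 0}
    - {"tx": 0.2, "ty": 0, "tz": -8.3, "yaw": 0}
    - {"tx": 0.2, "ty": 0, "tz": -8.3, "yaw": 0}

```text
clock: 17.12
position: [0.5694, 0.188, 0.0515]
ee_rot: [0.625, 0.78, -0.006, -0.009]
wrist_force: [0.2, -0.3, -2.2]
width: 0.476
```

```bash
python3 - <<'E'
from plant import *
s=read_state();print(s["position"],s["wrist_force"],s["ft_torque"],s["ee_rot"],s["clock"],s["width"])
E
```

```text
[0.56937349 0.18801076 0.05150866] [ 0.15590572 -0.26508481 -2.2494332 ] [-0.01246329  0.0454519  -0.0053219 ] [ 0.62509501  0.78047778 -0.00563885 -0.00888061] 17.125 0.4755762107635131
```

>>> step_arm:
  motion:
    - {"tx": -0.12, "ty": 0, "tz": -0.6, "yaw": 0}
    - {"tx": -0.12, "ty": 0, "tz": -1.1, "yaw": 0}
    - {"tx": -0.12, "ty": 0, "tz": -1.1, "yaw": 0}
    - {"tx": -0.12, "ty": 0, "tz": -1.1, "yaw": 0}

```text
clock: 17.62
position: [0.5682, 0.188, 0.0405]
ee_rot: [0.625, 0.78, -0.006, -0.009]
wrist_force: [-0.2, -0.9, -3.0]
width: 0.471
```

>>> step_arm:
  motion:
    - {"tx": 0, "ty": 0, "tz": -0.2, "yaw": 0}
    - {"tx": 0, "ty": 0, "tz": -0.35, "yaw": 0}
    - {"tx": 0, "ty": 0, "tz": -0.35, "yaw": 0}
    - {"tx": 0, "ty": 0, "tz": -0.35, "yaw": 0}

```text
clock: 18.12
position: [0.5686, 0.1882, 0.0372]
ee_rot: [0.625, 0.781, -0.005, -0.009]
wrist_force: [1.4, 0.1, -1.6]
width: 0.47
```

>>> step_arm:
  motion:
    - {"tx": 0, "ty": 0, "tz": -0.1, "yaw": 0}
    - {"tx": 0, "ty": 0, "tz": -0.2, "yaw": 0}
    - {"tx": 0, "ty": 0, "tz": -0.2, "yaw": 0}
    - {"tx": 0, "ty": 0, "tz": -0.2, "yaw": 0}

```text
clock: 18.62
position: [0.569, 0.1882, 0.0366]
ee_rot: [0.625, 0.781, -0.005, -0.008]
wrist_force: [-2.7, -1.8, 13.6]
width: 0.471
```

```bash
python3 - <<'E'
from plant import *
import cv2
for c in ("side","wrist","top"):
    r=capture(c);a=r["color"][:,:,::-1]
    cv2.imwrite(f"pics/f_{c}.png",a if c=="wrist" else cv2.resize(a[130:240,180:420] if c=="side" else a[100:240,130:310],None,fx=3.3,fy=3.3,interpolation=cv2.INTER_CUBIC))
    s=read_state();print(s["position"],s["wrist_force"],s["ft_torque"],s["ee_rot"],s["clock"],s["width"])
E
```

```text
[0.56900211 0.18825518 0.03659005] [-2.43780136 -0.97557884 13.50971207] [-0.31763373  0.69415067  0.12311338] [ 0.62498059  0.78057926 -0.00499075 -0.00838893] 18.675 0.4721334390734359
[0.5689703  0.18824225 0.03658453] [-3.65016816 -1.79951465 13.49373796] [-0.25599039  0.69517845  0.09738404] [ 0.62499085  0.78057076 -0.00500397 -0.00840743] 18.725 0.4715403502865355
[0.56898212 0.18824757 0.03658751] [-2.7587472  -1.49202419 13.78706366] [-0.28926882  0.67725315  0.14621171] [ 0.62498966  0.78057191 -0.00499641 -0.00839401] 18.775 0.4699699763204364
```

View pics/f_wrist.png

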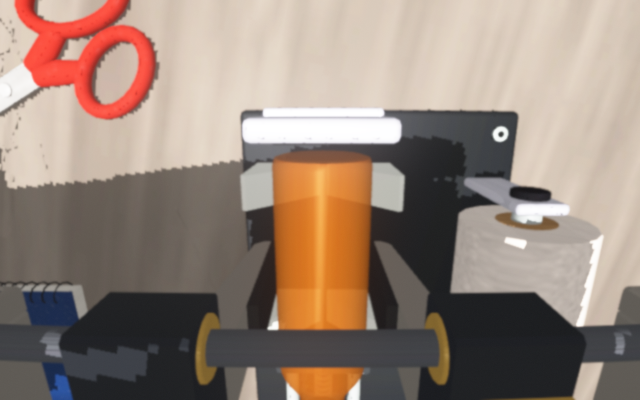

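View pics/f_side.png

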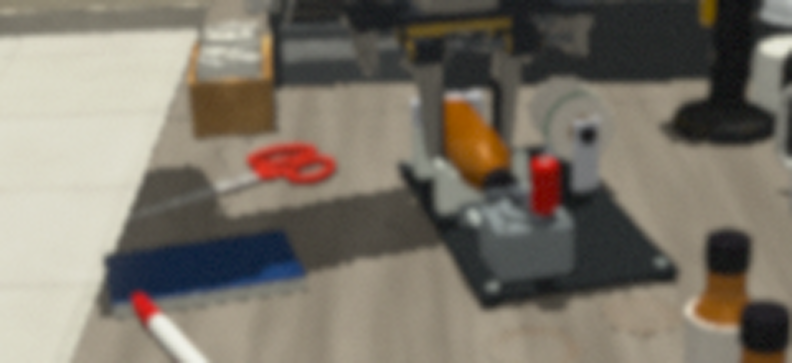

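View pics/f_top.png

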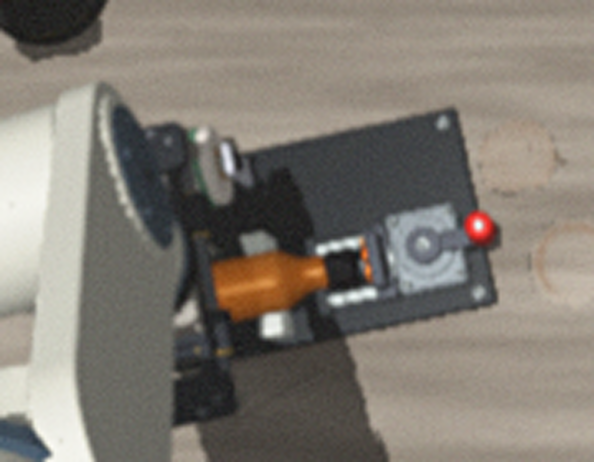

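>>> step_arm:
  motion:
    - {"tx": -0.07, "ty": -0.01, "tz": -0.1, "yaw": 0}
    - {"tx": -0.07, "ty": -0.01, "tz": -0.15, "yaw": 0}
    - {"tx": -0.07, "ty": -0.01, "tz": -0.15, "yaw": 0}
    - {"tx": -0.07, "ty": -0.01, "tz": -0.15, "yaw": 0}

```text
clock: 19.27
position: [0.569, 0.1882, 0.0366]
ee_rot: [0.625, 0.781, -0.004, -0.008]
wrist_force: [-1.5, -1.6, 14.4]
width: 0.473
```

```bash
python3 - <<'E'
from plant import *
s=read_state();print(s["position"],s["wrist_force"],s["ft_torque"],s["ee_rot"],s["clock"],s["width"])
E
```

```text
[0.56900112 0.18823415 0.03660328] [-1.51135484 -1.55253838 14.42871047] [-0.2871473   0.52751575  0.12642938] [ 0.6249015   0.7806506  -0.00446038 -0.00792803] 19.275 0.47310137119619894
```

```bash
python3 - <<'E'
from plant import *
print(hand_in())
s=read_state();print(s["position"],s["wrist_force"],s["clock"],s["width"])
E
```

```text
the job is handed in; nothing more can be done
None
the job is handed in; nothing more can be done
```

I wound the crank two turns counter-clockwise to its end stop, lifted the tall bottle from the tray and laid it in the V-blocks. I handed the job in at 19.3 s, with the gripper still holding the bottle and pressing it down. `hand_in` gives no verdict, so I can't confirm that it passed.

My last checks before handing in:

- **Crank and stop:** in the top pictures the stop sits right back against the gearbox. The grip is where the end of the second turn puts it, and it had not moved when I checked again later.
- **Press:** the wrist measured about 14.4 N upward, with only about 1.5 N sideways. When I nudged the target 0.7 mm sideways the bottle did not move, so it appears to bear on both sides of the V. I estimate about 10 N per face, but I could not measure each face directly.
- **Position:** the tool height was 36.6 mm against about 36.3 mm expected for a seated bottle. The wrist picture shows the bottle centred on the V.
- **Along the cradle:** the bottle lies between the cheek and the stop. The cap is a few mm from the orange face and the base roughly 10 mm from the cheek, so it is touching neither end. I judged this by eye from the pictures, and it should be within the ±10 mm allowed.
- **Small bottles:** the arm never came near them. I saw no change in the pictures but did not measure their positions again at the end.

Nothing failed or disagreed seriously. The tool drifted up to about 1.4° from vertical over the run; this mainly rolls the bottle about its own axis and leaves it level.

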